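Index the print cylinder by its ratchet lever and register the plate board

TASK

Get the plate mounter ready for the next plate. Work its ratchet lever to and fro, since it grips the print cylinder one way and runs loose the other, until the black zero line on the cylinder stands under the index pointers: do not overshoot, do not touch the cylinder itself, and leave the lever back at its rest towards the open bench. Also push the carrier board along the bench until it lies flush against both the lay bar and the side lay of the mounter, and leave the other things on the bench where they are.

Things in the scene. Friction and masses are not known exactly. Their poses are not given: they have to be found in the camera images.
- mounter: The plate mounter: a fixed machine of aluminium plates, 260 wide, 320 deep, 330 high. Origin: on the bench, plumb below the middle of the cylinder's axis, which is 130 up along x. Its x axis runs from the lever end (-x) to the far end; y points to its back, away from the open bench; z up. Side frames at x = +-110 are 170 high; behind y = 50 stand cameras, and from y = 145 towers, up to 330.
- lay_corner (a point): Inner corner, at bench level, where the lay bar meets the side lay: x = 75, y = -130 in the mounter's frame, axes parallel to it. The lay bar is a low steel bar, 18 high, along the open front of the mounter, its working face (the plane y = -130) facing -y, from x = -116 to 116. The side lay is a bar 18 high at right angles, from y = -130 to -196, its working face (x = 75) facing -x.
- cylinder (a joint): Angle of the print cylinder (rad): 0 with the zero line at the very top, under the pointers; it starts at -2.5 to -1.1 (line on the open-bench side or below) and grows as its top turns to the mounter's back (+y), the only way the lever carries it. Drag (0.3 N m) holds it where it is left.
- zero_line (a point): Middle of the zero line: a straight black line, 4 wide, along the whole 184 mm face of the bare metal print cylinder (90 in diameter). When right it is at the top, 175 above the bench, in line with two thin dark pointers that reach in from the side frames over the cylinder's ends.
- lever (a joint): Ratchet lever (rad): 0 at its rest stop, leaning 0.70 from upright to the open bench (-y); grows to 0.98 at the rear stop as it is pushed to the back (+y). Going up it carries the cylinder angle for angle once its pawl has met the next of 24 teeth (0 to 0.26 idle); going down it runs loose and the cylinder stays. Needs 1 to 4 N at the knob; stays where left or sinks to rest.
- lever_knob (a point): Centre of the black ball knob, 30 in diameter, on the lever's end. In the mounter's frame it moves in the plane x = -150 with y = 135 sin(a), z = 130 + 135 cos(a), a = lever angle - 0.70. Below the ball is a rod 10 thick, from 45 below its centre a flat bar 6 along x and 20 wide. From above, fingers to its front and back can straddle it loosely and move it both ways.
- board_center (a point): Centre (6 above the bench) of the carrier board: a loose flat aluminium board with a thin green printing plate on top, 130 along its x, 100 along its y, 12 thick (16 with the plate), 0.35 to 0.7 kg, too wide to grip, slid on the bench. It starts turned up to 0.25 rad from the mounter's axes. Flush in the corner its centre is at x = 10, y = -180 in the mounter's frame, axes parallel.
- tape_roll: Bystander: a lying roll of mounting tape, 90 in diameter, 25 high; origin at the centre of its underside.
- loupe: Bystander: a small black standing magnifier, 38 in diameter, 42 high; origin at the centre of its underside.
- brayer: Bystander: a hand roller with black rubber roll 64 wide and a wooden handle, 160 long, 38 high; origin under its middle.
- keyboard: Bystander: a black keyboard, 300 by 120, 21 high; origin at the centre of its underside.
- cutter: Bystander: a knife with yellow handle, 120 by 24 by 14 and a blade in its end; origin under the middle of its handle.
- cleaner: Bystander: an upright white bottle, 60 in diameter, 160 high; origin at the centre of its underside.
Things that resemble listed ones, but are neither listed nor needed, are in the scene too. Several things look just like the part that bears board_center: the one meant starts farthest to the robot's left.

How it is judged:
By the outcome, as a careful person would: the job done as asked, in the order asked, and still so for the second after the job is handed in, with the robot touching nothing.
It also fails if it takes over 67 s, if anything falls off the work surface, if the arm or the gripper's body presses on something with over 40 N, if the wrist force passes 120 N, or if a joint passes its speed limit or range.

ROBOT

A 6-joint arm with a two-finger parallel gripper is mounted at the origin on the work surface. World frame = base frame: x ahead of the robot, y to its left, z up, the work surface at z = 0. Lengths are in mm, angles in rad, forces in N, time in s.
With the tool pointing down it reaches from about 350 to 975 mm from the base axis. Payload 7.1 kg.
Tool frame: the origin (TCP) lies at the very end of the fingers, on their centre line; the grasp point (between the pads) lies 19 mm behind it (manip.grasp_offset is the distance from the TCP to the grasp point, in mm); z points along the fingers, y is the line along which they close (so a half turn about z gives the same grasp; the last joint's range is limited). The gripper opens to 88 mm and grips with 3 to 60 N. Pads are 20 mm wide; open, the fingers measure 115 mm over their backs; the gripper's body (75 mm by 178 mm) begins 61 mm behind the grasp point.
Start: joints at [-1.193, 0.423, 1.63, -0, 1.089, -0.019], TCP at [241.559, -576.415, 222.675] pointing down, gripper open.
Joint ranges: [-3, 3], [-0.9, 2.11], [0.09, 2.58], [-1.31, 4.45], [0.11, 2.69], [-2.54, 2.54]. Speed limits (rad/s): [2.39, 2.39, 3.01, 3.14, 3.14, 3.14].

INTERFACE

Orientations are given as a unit quaternion [x, y, z, w].
In Python, from cell import manip, capture, order, models gives the robot as it stands.
- The arm moves only by the shell command python3 -m crank 'ROWS' [OPENING] [FORCE]. ROWS is JSON, a list of rows, each a list of 2 entries, a list of its own where there are three numbers: the shift along the tool's x, y, z in mm, then the turn, a rotation vector about the tool's x, y, z in degrees. A call has 1 to 10 rows; each row shifts and turns the commanded pose from where the row before left it, along the tool's axes as they then stand; what a row does not reach is not made up. A row lasts 1/12 s, in which the tool goes at most 41.7 mm and 7.16 degrees, less where a joint would pass 70% of its speed; a pose out of reach is approached as far as the arm can. A call with a gripper value outside its range is refused whole. OPENING is the opening in per cent of the stroke, from 0 (shut) to 100 (fully open), set as the call begins (- or left out, the last holds). The fingers move at their own pace and stop on an object; FORCE is the grip in N (left out, the last holds). Time passes only in rows, so rows that do not move let the fingers close. It gives the time, the measured TCP pose, the force, the opening and the grip force at its end, in the units of the state.
- manip.sense(): the state, without advancing time (a new reading comes with each control period).
- capture(name): name is "side" or "top" or "wrist"; returns a dict with "image" (420x560x3 uint8, red, green, blue), "vertical_fov" (degrees; the focal length in pixels is half the picture's height over the tangent of half this angle, whatever the lens; pixels are square), "cx", "cy" (the principal point, pixels), "view" (4x4, takes a point from world to camera coordinates); the wrist camera has in their place "hand_eye" (4x4, takes a point from camera to tool coordinates, whose origin is the TCP and whose axes are the flange's). Camera axes: x right, y down, z forward; pixel columns grow to the right and rows downward; lengths in mm; the calibration is good to about 2 mm. A picture is of the moment at which its call begins: read the wrist's pose just before it. There is no depth.
- order.finish_job(): hands the job in; it is judged then, once.
Trained networks look in a picture, given as the dict that the camera call returned (one of the last four; its "shot" number tells which), for a name from the list of things; names that differ only in an ending like _2 or _b are one class to them, and where a whole thing is asked for, a point or a joint stands for the part that bears it (a point fixed in the world has none). Each returns a list of dicts, best first, with "conf" (0 to 1); they miss things now and then, are a little off and sometimes report something else, mostly with a low value. They report only what shows in the picture. A call takes as long as a camera call. They do not tell look-alikes from the thing itself.
- models.masks_of(query, picture): "region" (420x560 bool, what is visible of it) and "xy" ([column, row] in pixels, amid what is visible of it).
- models.pinpoint(query, picture): "xy" ([column, row] in pixels: a listed point, or the origin of a listed thing).
The state is a dict: "time_s": time; "q": joint angles; "qd": joint speeds; "effort": joint torques, N m; "eef_pos": TCP position; "orientation": TCP orientation; "contact_force": force on the tool from outside, world axes, zero at the start; "wrist_torque": the same for the moment, N m; "gripper_width": opening from 0.0 (shut) to 1.0 (fully open); "grasp_force": force on a finger pad.
Only numpy, scipy, OpenCV 4.12 (cv2) and the standard library are available. Lean on these libraries where they do the work, as an engineer would, in place of code of your own. Each camera call takes 0.05 s, during which the arm holds its last target. There are 200 camera calls.

## Working session

There is one attempt and no reset: what is moved stays moved. The work goes in short steps, Python scripts to look and compute and a shell command to move; the robot and the scene stay as the last step left them, time stands still between calls to the robot, and variables do not carry over. Pictures are saved under pics/ and viewed, at most 10 in all, crops included, and the job is handed in when it is done.

```bash
ls; mkdir -p pics
cat > h.py <<'E'
import numpy as np, cv2
from cell import manip, capture, order, models
def ray(p,xy):
    im=p["image"];f=im.shape[0]/2/np.tan(np.radians(p["vertical_fov"])/2)
    d=np.array([(xy[0]-p["cx"])/f,(xy[1]-p["cy"])/f,1.])
    V=np.array(p["view"]);R=V[:3,:3];return -R.T@V[:3,3],R.T@d
def at_z(p,xy,z):
    o,d=ray(p,xy);return o+d*(z-o[2])/d[2]
def proj(p,X):
    V=np.array(p["view"]);c=V[:3,:3]@np.array(X,float)+V[:3,3]
    f=p["image"].shape[0]/2/np.tan(np.radians(p["vertical_fov"])/2)
    return np.array([p["cx"]+f*c[0]/c[2],p["cy"]+f*c[1]/c[2]])
def tri(ps,xys):
    A=np.zeros((3,3));b=np.zeros(3)
    for p,xy in zip(ps,xys):
        o,d=ray(p,xy);d=d/np.linalg.norm(d);M=np.eye(3)-np.outer(d,d);A+=M;b+=M@o
    return np.linalg.solve(A,b)
def save(n,img): cv2.imwrite("pics/"+n+".png",img[:,:,::-1])
E
python3 - <<'E'
from h import *
t=capture("top");s=capture("side")
save("top",t["image"]);save("side",s["image"])
for n,p in(("top",t),("side",s)):
    V=np.array(p["view"]);print(n,p["vertical_fov"],p["cx"],p["cy"],-V[:3,:3].T@V[:3,3])
    for q in["mounter","lay_corner","zero_line","lever_knob","board_center","tape_roll","loupe","brayer","keyboard","cutter","cleaner"]:
        print(q,[(np.round(r["xy"]).tolist(),round(r["conf"],2),np.round(at_z(p,r["xy"],{"lever_knob":230,"board_center":6}.get(q,0))[:2]).tolist()) for r in models.pinpoint(q,p)])
print(manip.sense())
E
```

```text
pics
top 49.400250617666934 286.21619834929834 201.4696086723075 [ 407.67997594 -123.5105867  1240.01553235]
mounter [([146.0, 169.0], 0.98, [606.0, 256.0])]
lay_corner [([188.0, 139.0], 0.97, [688.0, 141.0])]
zero_line [([147.0, 159.0], 0.82, [634.0, 253.0])]
lever_knob [([142.0, 220.0], 0.57, [456.0, 192.0])]
board_center [([305.0, 279.0], 0.97, [305.0, -176.0]), ([244.0, 165.0], 0.93, [614.0, -12.0]), ([297.0, 116.0], 0.83, [749.0, -158.0]), ([377.0, 304.0], 0.83, [237.0, -367.0]), ([142.0, 168.0], 0.72, [607.0, 264.0])]
tape_roll [([269.0, 218.0], 0.82, [470.0, -81.0])]
loupe [([216.0, 123.0], 0.58, [735.0, 66.0])]
brayer [([322.0, 191.0], 0.74, [542.0, -225.0])]
keyboard [([439.0, 205.0], 0.65, [502.0, -545.0])]
cutter [([363.0, 241.0], 0.94, [404.0, -334.0]), ([143.0, 172.0], 0.16, [599.0, 264.0])]
cleaner [([364.0, 156.0], 0.71, [638.0, -344.0])]
side 49.55587329332922 280.4732256779228 209.90177698358013 [115.90578585 665.78367977 849.43003683]
mounter [([158.0, 359.0], 0.64, [597.0, 261.0])]
lay_corner [([158.0, 304.0], 0.81, [694.0, 138.0])]
zero_line [([158.0, 298.0], 0.85
[... 672 characters left out ...]
: 1.2, 'q': array([-1.19301346e+00,  4.23106743e-01,  1.62988865e+00,  2.05385021e-05,
        1.08860165e+00, -1.90134370e-02]), 'qd': array([-0.00136386, -0.00134183,  0.00123896, -0.00012165,  0.00031447,
        0.00057829]), 'effort': array([ 1.90530656e-03, -5.44585097e+01, -2.74043816e+01,  6.44920953e-02,
        1.67730771e-02, -2.39295645e-05]), 'eef_pos': array([ 241.55831756, -576.42139781,  222.67531747]), 'orientation': array([ 9.80384497e-01,  1.97094489e-01,  8.56136378e-06, -3.77946783e-06]), 'contact_force': array([-0.41021978,  0.67209589,  0.05468805]), 'wrist_torque': array([ 0.03296091, -0.0108901 ,  0.03661773]), 'grasp_force': 0.0, 'gripper_width': 1.0009749522112241}
```

View images.

View pics/top.png

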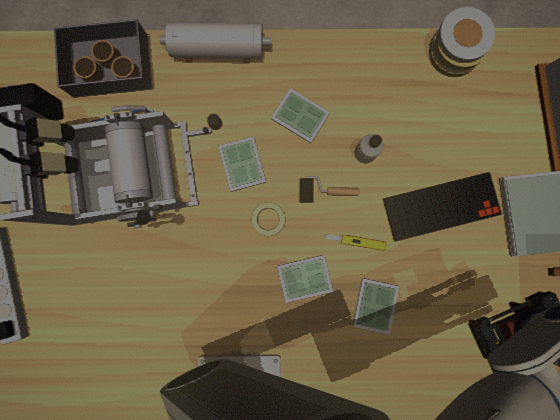

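View pics/side.png

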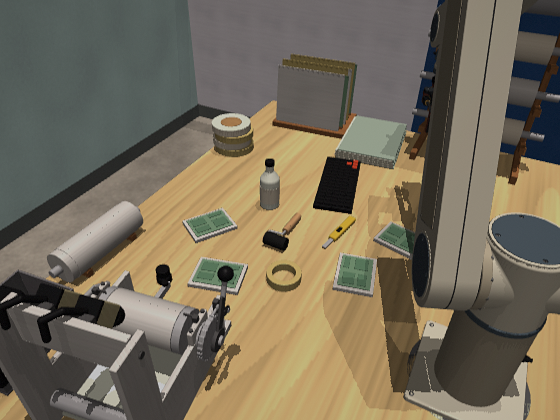

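Candidates for the board (top view): (305,279), (244,165), (297,116), (377,304). Robot's left is image left, so (244,165) is the target. The mounter sits at about (130,165) with the knob at about (142,220). The side view shows the lever knob at (226,273).

```bash
cat >> h.py <<'E'
def M(pose,X):
    x,y,a=pose;c,s=np.cos(a),np.sin(a);X=np.array(X,float)
    return np.array([x+c*X[0]-s*X[1],y+s*X[0]+c*X[1],X[2]])
E
python3 - <<'E'
from h import *
from scipy.optimize import least_squares
t=capture("top");s=capture("side")
obs=[]
for p in(t,s):
    for q,X in(("mounter",(0,0,0)),("lay_corner",(75,-130,0)),("lever_knob",None)):
        r=models.pinpoint(q,p)[0];obs.append((p,X,np.array(r["xy"])))
def res(v):
    o=[]
    for p,X,xy in obs:
        if X is None:
            a=v[3]-.7;X=(-150,135*np.sin(a),130+135*np.cos(a))
        o+=list(proj(p,M(v[:3],X))-xy)
    return o
r=least_squares(res,[610,260,.1,0.1],loss="soft_l1");v=r.x;print(v,np.round(r.fun,1))
np.save("pose0.npy",v)
T=np.array([s_["xy"] for s_ in []])
for p in(t,s):
    for k in sorted(models.masks_of("board_center",p),key=lambda k:k["xy"][0])[:5]:
        m=k["region"].astype(np.uint8)
        c=max(cv2.findContours(m,0,2)[0],key=cv2.contourArea)
        pts=np.array([at_z(p,q[0],14)[:2] for q in c],np.float32)
        R=cv2.minAreaRect(pts);print(k["xy"],round(k["conf"],2),R)
img=t["image"].copy()
x0,y0,w,h=60,90,200,150;S=4
c=cv2.resize(img[y0:y0+h,x0:x0+w],None,fx=S,fy=S,interpolation=cv2.INTER_CUBIC)
def L(A,B,col):
    a,b=[tuple(int(round(u)) for u in (proj(t,M(v[:3],X))-[x0,y0])*S+S/2) for X in(A,B)];cv2.line(c,a,b,col,1)
L((-116,-130,18),(116,-130,18),(255,0,0));L((75,-130,18),(75,-196,18),(255,0,0))
L((-92,0,175),(92,0,175),(0,0,255));L((-110,-100,170),(-110,50,170),(0,255,0));L((110,-100,170),(110,50,170),(0,255,0))
cv2.convertScaleAbs(c,c,1.5,0);save("crop",c)
E
```

```text
[6.00538238e+02 2.56654284e+02 1.75965234e-01 3.56198336e-01] [ 2.3  0.7  1.7  2.2 -1.1 -2.7 -1.4  1.4 -0.8  0.1  1.2 -0.7]
[239.5, 162.7] 0.89 ((617.33642578125, -9.026611328125), (129.22250366210938, 103.44823455810547), 14.317831993103027)
[297.6, 114.4] 0.9 ((750.5140991210938, -168.65487670898438), (130.54750061035156, 102.83252716064453), 57.315834045410156)
[301.7, 277.8] 0.75 ((307.9016418457031, -174.3658447265625), (101.95021057128906, 131.71998596191406), 12.424466133117676)
[375.2, 302.5] 0.94 ((233.63746643066406, -362.3999328613281), (102.17747497558594, 130.25462341308594), 77.00627899169922)
[208.3, 223.8] 0.81 ((744.93115234375, -160.58970642089844), (131.99697875976562, 111.28762817382812), 57.10820007324219)
[217.4, 274.9] 0.94 ((612.9281616210938, -0.843048095703125), (134.6305389404297, 109.24832153320312), 15.493420600891113)
[357.0, 273.4] 0.94 ((304.880859375, -167.0400390625), (99.8114013671875, 141.84913635253906), 12.916733741760254)
[397.4, 240.0] 0.56 ((239.87890625, -355.03619384765625), (109.71377563476562, 117.85191345214844), 77.78258514404297)
```

View pics/crop.png

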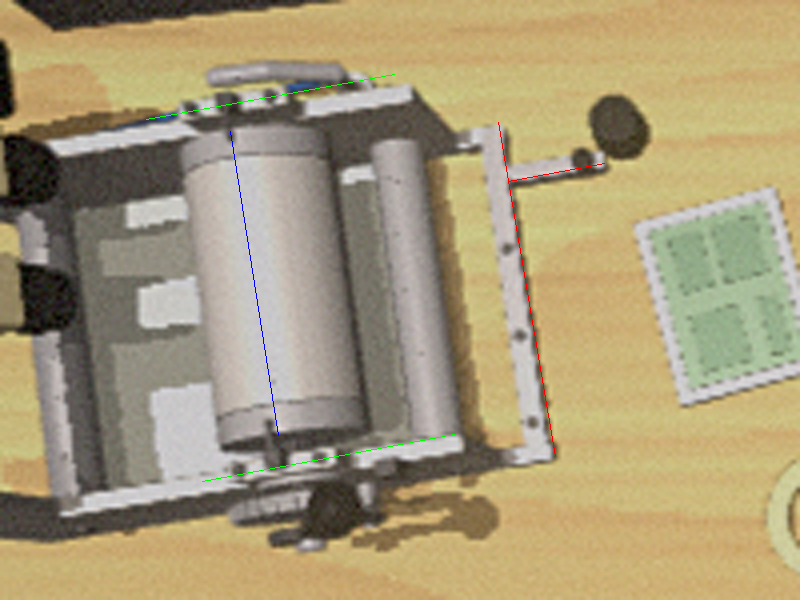

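```bash
cat >> h.py <<'E'
from scipy.spatial.transform import Rotation as Ro
def plan(target,yaw=None):
    """tool shift from current pose to target after first turning to yaw (tool x heading)"""
    s=manip.sense();R=Ro.from_quat(s["orientation"]).as_matrix()
    th=np.arctan2(R[1,0],R[0,0])
    if yaw is None: yaw=th
    c,sn=np.cos(yaw),np.sin(yaw);T=np.array([[c,sn,0],[sn,-c,0],[0,0,-1.]])
    print("t",round(s["time_s"],2),"tcp",s["eef_pos"].round(1),"tilt",np.round(R[:,2],3),"turn deg",round(np.degrees(th-yaw),2),"shift",(T.T@(np.array(target)-s["eef_pos"])).round(1))
E
python3 - <<'E'
from h import *
from scipy.optimize import least_squares
t=capture("top");s=capture("side")
obs=[]
for p in(t,s):
    for q,X in(("mounter",(0,0,0)),("lay_corner",(75,-130,0)),("lever_knob",None)):
        r=models.pinpoint(q,p)[0];obs.append((p,X,np.array(r["xy"]),.5))
for X,u in(((-116,-130,18),(554,458)),((116,-130,18),(504,126)),((75,-196,18),(606,168))):
    obs.append((t,X,np.array([60+(u[0]-1.5)/4,90+(u[1]-1.5)/4]),1.5))
def res(v):
    o=[]
    for p,X,xy,w in obs:
        if X is None:
            a=v[3]-.7;X=(-150,135*np.sin(a),130+135*np.cos(a))
        o+=list(w*(proj(p,M(v[:3],X))-xy))
    return o
v=least_squares(res,[610,260,.1,0.1],loss="soft_l1").x;print(v,np.round(res(v),1))
np.save("pose.npy",v)
a=v[3]-.7;k=M(v[:3],(-150,135*np.sin(a),130+135*np.cos(a)));print("knob",k)
b=M(v[:3],(-60,-100,0))
plan([k[0],k[1],340],v[2])
E
```

```text
[6.00817784e+02 2.55833750e+02 1.56922302e-01 3.06202131e-01] [ 0.9  1.3  0.2 -1.  -0.  -0.2 -0.2 -0.5  0.2  0.2  0.9  1.1 -0.3  0.5
 -0.5 -0.6  0.5 -0.3]
knob [460.75598561 181.22907312 254.66689576]
t 2.1 tcp [ 241.6 -576.4  222.7] tilt [-0.  0. -1.] turn deg 13.75 shift [ 334.9 -714.1 -117.3]
```

```bash
python3 -m crank '[[[0,0,-39],[0,0,5]],[[0,0,-39],[0,0,5]],[[0,0,-39],[0,0,3.75]],[[8,-17,0],[0,0,0]],[[16,-34,0],[0,0,0]],[[16,-34,0],[0,0,0]],[[16,-34,0],[0,0,0]],[[16,-34,0],[0,0,0]],[[16,-34,0],[0,0,0]],[[16,-34,0],[0,0,0]]]' && python3 -m crank '[[[16,-34,0],[0,0,0]],[[16,-34,0],[0,0,0]],[[16,-34,0],[0,0,0]],[[16,-34,0],[0,0,0]],[[16,-34,0],[0,0,0]],[[16,-34,0],[0,0,0]],[[16,-34,0],[0,0,0]],[[16,-34,0],[0,0,0]],[[16,-34,0],[0,0,0]],[[16,-34,0],[0,0,0]]]' && python3 -m crank '[[[16,-34,0],[0,0,0]],[[16,-34,0],[0,0,0]],[[16,-34,0],[0,0,0]],[[16,-34,0],[0,0,0]],[[0,0,0],[0,0,0]]]'
cat >> h.py <<'E'
def wrist():
    s=manip.sense();p=capture("wrist")
    T=np.eye(4);T[:3,:3]=Ro.from_quat(s["orientation"]).as_matrix();T[:3,3]=s["eef_pos"]
    p["view"]=np.linalg.inv(T@np.array(p["hand_eye"]));return p
E
python3 - <<'E'
from h import *
v=np.load("pose.npy")
w=wrist();print(np.linalg.inv(w["view"])[:3].round(2))
t=capture("top")
for n,p in(("w",w),("t",t)):
    for q in("lever_knob","zero_line","lay_corner"):
        print(n,q,[(np.round(r["xy"],1).tolist(),round(r["conf"],2)) for r in models.pinpoint(q,p)])
    for X in((-150,0,265),(-92,0,175),(92,0,175),(75,-130,0),(-116,-130,18)):print(proj(p,M(v[:3],X)).round(1))
print(manip.sense()["eef_pos"])
save("w1",np.hstack([w["image"],t["image"][60:270,30:260].repeat(2,0)[:,:240]]))
E
```

```text
time_s: 2.93
eef_pos: [309.8, -340.2, 339.8]
orientation: [0.997, 0.078, 0.0, 0.0]
contact_force: [0.8, -0.1, -0.3]
gripper_width: 1.007
grasp_force: 0.0
time_s: 3.77
eef_pos: [414.8, 20.9, 340.1]
orientation: [0.997, 0.078, 0.001, 0.0]
contact_force: [0.6, -0.7, 0.5]
gripper_width: 1.003
grasp_force: 0.0
time_s: 4.18
eef_pos: [458.1, 168.3, 339.8]
orientation: [0.997, 0.08, 0.001, -0.001]
contact_force: [-0.3, 0.4, -0.6]
gripper_width: 1.0
grasp_force: 0.0
[[ 1.6000e-01 -9.5000e-01 -2.8000e-01  5.3599e+02]
 [-9.9000e-01 -1.5000e-01 -4.0000e-02  1.8195e+02]
 [-0.0000e+00  2.9000e-01 -9.6000e-01  5.0212e+02]]
w lever_knob [([263.6, 210.9], 0.81)]
w zero_line [([258.5, 24.9], 0.84)]
w lay_corner []
[192.  215.7]
[211.6 126.4]
[ 199.2 -120. ]
[333.5 -15.7]
[328.6 139. ]
t lever_knob [([142.3, 220.6], 0.59)]
t zero_line [([149.1, 160.1], 0.77)]
t lay_corner [([185.4, 137.6], 0.64)]
[118. 221.]
[128.7 198.2]
[118.1 122.1]
[188.9 136.9]
[197.9 204.4]
[456.55828059 162.17104496 339.87637149]
```

View pics/w1.png

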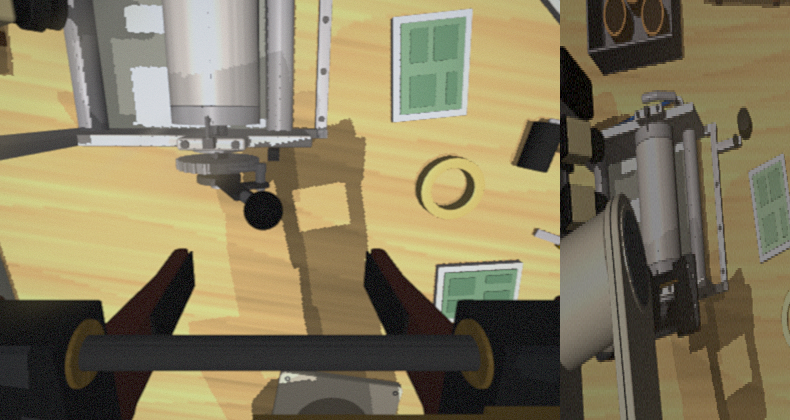

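```bash
cat >> h.py <<'E'
from scipy.optimize import minimize_scalar
def knob_at(l,v): a=l-.7;return M(v[:3],(-150,135*np.sin(a),130+135*np.cos(a)))
def lever(p,v):
    r=models.pinpoint("lever_knob",p)
    if not r:return None
    xy=np.array(r[0]["xy"]);f=lambda l:np.sum((proj(p,knob_at(l,v))-xy)**2)
    m=minimize_scalar(f,bounds=(-.1,1.1),method="bounded");return round(m.x,3),round(r[0]["conf"],2),(xy-proj(p,knob_at(m.x,v))).round(1)
E
python3 - <<'E'
from h import *
v=np.load("pose.npy")
w=wrist();t=capture("top");s=capture("side")
for p in(w,t,s):print(lever(p,v))
xs=[models.pinpoint("lever_knob",p)[0]["xy"] for p in(w,t,s)]
print(tri([w,t,s],xs),tri([w,t],xs[:2]),[(proj(p,tri([w,t,s],xs))-x).round(1) for p,x in zip([w,t,s],xs)])
plan(knob_at(.306,v))
E
```

```text
(np.float64(0.31), 0.86, array([-0.1, -1.1]))
(np.float64(0.317), 0.61, array([-0. , -0.3]))
(np.float64(0.351), 0.91, array([-1.2, -1.2]))
[462.3762955  182.94009252 255.54386323] [461.43555349 182.27189055 255.48991185] [array([-1.2, -1. ]), array([-0.1, -0.6]), array([ 1.2, -0.1])]
t 5.03 tcp [456.7 163.2 339.7] tilt [-0. -0. -1.] turn deg 0.0 shift [  6.8 -17.1  85. ]
```

```bash
python3 -m crank '[[[7.5,-18,0],[0,0,0]],[[0,0,0],[0,0,0]],[[0,0,0],[0,0,0]],[[0,0,25],[0,0,0]],[[0,0,25],[0,0,0]],[[0,0,25],[0,0,0]],[[0,0,23],[0,0,0]],[[0,0,0],[0,0,0]],[[0,0,0],[0,0,0]]]' 50
python3 - <<'E'
from h import *
v=np.load("pose.npy")
plan(knob_at(.32,v)-[0,0,14],v[2])
w=wrist();print(lever(w,v));save("w2",w["image"])
for r in models.pinpoint("zero_line",w):print(r)
for X in((-92,0,175),(-50,0,175),(-92,-45,130)):print(proj(w,M(v,X) if 0 else M(v[:3],X)).round(1))
print(manip.sense()["contact_force"])
E
```

```text
time_s: 5.78
eef_pos: [460.6, 181.6, 241.1]
orientation: [0.997, 0.078, -0.001, 0.0]
contact_force: [0.6, 0.2, 1.7]
gripper_width: 0.5
grasp_force: 0.0
t 5.78 tcp [460.6 181.6 241.1] tilt [-0.003 -0.001 -1.   ] turn deg -0.01 shift [ 0.1 -1.3 -0.2]
(np.float64(0.316), 0.83, array([-0.8, -4.3]))
[202.  141.3]
[197.6  71.9]
[272.5 135.7]
[-0.05606784 -0.07705304  0.49239182]
```

View pics/w2.png

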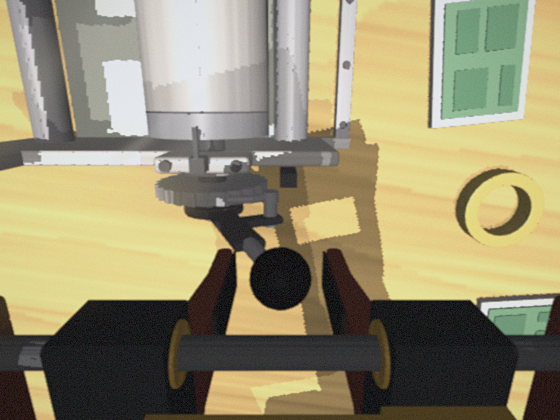

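```bash
python3 -m crank '[[[0,14,7],[0,0,0]],[[0,15,9],[0,0,0]],[[0,13,8],[0,0,0]],[[0,0,0],[0,0,0]],[[0,0,0],[0,0,0]]]'
python3 - <<'E'
from h import *
v=np.load("pose.npy");w=wrist();print(lever(w,v))
E
python3 -m crank '[[[0,-12,-2],[0,0,0]],[[0,-18,-12.5],[0,0,0]],[[0,-11,-6],[0,0,0]],[[0,-15,-6],[0,0,0]],[[0,-16,-4.5],[0,0,0]],[[0,-17,-2],[0,0,0]],[[0,-17,0],[0,0,0]],[[0,-13,1],[0,0,0]],[[0,-9,2],[0,0,0]],[[0,0,0],[0,0,0]]]'
python3 - <<'E'
from h import *
v=np.load("pose.npy");w=wrist();print(lever(w,v));save("w3",w["image"])
print(manip.sense()["contact_force"],models.pinpoint("zero_line",w))
plan(knob_at(.92,v)-[0,0,14],v[2])
E
```

```text
time_s: 6.35
eef_pos: [469.1, 142.3, 220.2]
orientation: [0.997, 0.077, 0.002, -0.002]
contact_force: [-3.6, 7.7, 6.5]
gripper_width: 0.506
grasp_force: 5.4
(np.float64(0.021), 0.66, array([-1.9, -5. ]))
time_s: 7.28
eef_pos: [447.5, 268.8, 247.7]
orientation: [0.997, 0.079, 0.0, -0.0]
contact_force: [0.9, -0.0, 0.1]
gripper_width: 0.502
grasp_force: 0.0
(np.float64(0.941), 0.96, array([-0.1,  0.9]))
[0.34525979 1.23841961 0.32317104] []
t 7.43 tcp [447.5 267.  247.3] tilt [-0.001 -0.    -1.   ] turn deg 0.01 shift [-0.3  5.5 -0.4]
```

View pics/w3.png

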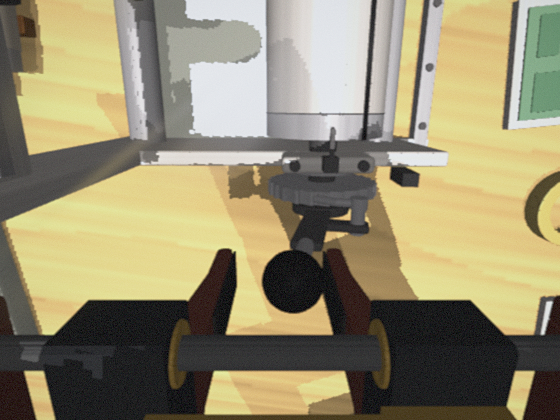

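```bash
cat >> h.py <<'E'
def cyl(p,v,dy=0,lo=-1.5,hi=.3):
    g=cv2.GaussianBlur(cv2.cvtColor(p["image"],cv2.COLOR_RGB2GRAY),(3,3),0).astype(np.float32)
    best=[]
    for c in np.arange(lo,hi,.01):
        P=np.array([proj(p,M(v[:3],(x,45*np.sin(c)+dy,130+45*np.cos(c)))) for x in np.linspace(-80,-30,40)],np.float32)
        ok=(P[:,1]>1)&(P[:,1]<418)
        I=cv2.remap(g,P[None,:,0],P[None,:,1],1)[0]
        if ok.sum()>8: best.append((np.median(I[ok]),round(float(c),3)))
    return sorted(best)[:4]
E
python3 - <<'E'
from h import *
v=np.load("pose.npy");w=wrist();print(cyl(w,v),lever(w,v))
for x,c in((-92,0),(-60,0),(-60,-1.57),(-60,-1.2),(-60,1.57)):print(c,proj(w,M(v[:3],(x,45*np.sin(c),130+45*np.cos(c)))).round(1))
g=cv2.cvtColor(w["image"],cv2.COLOR_RGB2GRAY);print(g[60,255:400].tolist())
g2=g[118:142,322:345];print(g2[::3].tolist())
E
```

```text
[(np.float32(46.007812), -0.45), (np.float32(46.803223), -0.44), (np.float32(54.833008), -0.46), (np.float32(56.29492), -0.43)] (np.float64(0.941), 0.69, array([ 0.1, -1.1]))
0 [333.5 141.2]
0 [335.8  90.5]
-1.57 [385.4  93.2]
-1.2 [387.8  92.3]
1.57 [267.8  93.2]
[229, 228, 229, 230, 229, 230, 230, 228, 195, 142, 128, 135, 147, 145, 152, 153, 152, 157, 163, 164, 164, 168, 169, 175, 174, 172, 175, 176, 171, 177, 178, 182, 184, 185, 190, 192, 187, 189, 187, 195, 193, 198, 196, 198, 198, 199, 203, 205, 212, 219, 224, 225, 226, 228, 228, 229, 229, 228, 227, 228, 229, 230, 227, 232, 229, 228, 230, 231, 229, 230, 230, 228, 228, 231, 229, 229, 228, 230, 228, 228, 228, 229, 228, 230, 230, 229, 229, 229, 230, 229, 228, 229, 227, 229, 228, 228, 228, 227, 227, 226, 224, 223, 223, 226, 223, 222, 220, 218, 201, 140, 74, 55, 58, 64, 119, 179, 202, 206, 199, 203, 198, 198, 193, 187, 183, 180, 177, 170, 159, 151, 149, 164, 189, 195, 194, 193, 190, 185, 178, 176, 169, 156, 150, 178, 206]
[[211, 215, 219, 227, 231, 232, 231, 230, 229, 229, 226, 228, 225, 220, 217, 214, 213, 211, 210, 210, 206, 202, 196], [208, 219, 223, 229, 230, 230, 230, 229, 230, 227, 227, 227, 225, 220, 217, 214, 211, 212, 209, 209, 202, 198, 200], [214, 215, 215, 217, 219, 224, 229, 230, 233, 228, 229, 228, 225, 219, 215, 213, 209, 211, 199, 200, 201, 202, 199], [214, 216, 217, 218, 217, 193, 133, 93, 94, 147, 203, 226, 225, 220, 214, 213, 210, 214, 211, 205, 203, 199, 196], [214, 214, 217, 220, 215, 166, 117, 103, 110, 117, 131, 168, 208, 219, 213, 212, 212, 213, 209, 203, 202, 199, 199], [212, 216, 217, 219, 214, 160, 103, 99, 107, 111, 143, 201, 224, 220, 216, 214, 213, 211, 214, 203, 202, 198, 194], [214, 217, 217, 223, 208, 150, 100, 105, 111, 114, 150, 206, 224, 221, 214, 215, 211, 212, 206, 204, 200, 198, 197], [182, 183, 188, 189, 150, 92, 92, 104, 104, 116, 153, 175, 180, 180, 180, 172, 176, 175, 175, 171, 167, 169, 168]]
```

```bash
python3 -m crank '[[[0,18,-2],[0,0,0]],[[0,17,-1],[0,0,0]],[[0,17,0],[0,0,0]],[[0,17,2.5],[0,0,0]],[[0,16,4.5],[0,0,0]],[[0,16,6],[0,0,0]],[[0,16,9.5],[0,0,0]],[[0,10,7],[0,0,0]],[[0,0,0],[0,0,0]],[[0,0,0],[0,0,0]]]'
python3 - <<'E'
from h import *
v=np.load("pose.npy");w=wrist();print(lever(w,v),cyl(w,v,1.5))
E
python3 -m crank '[[[0,-12,0],[0,0,0]],[[0,-18,-11],[0,0,0]],[[0,-11,-6],[0,0,0]],[[0,-15,-6],[0,0,0]],[[0,-16,-4.5],[0,0,0]],[[0,0,0],[0,0,0]],[[0,0,0],[0,0,0]]]'
python3 - <<'E'
from h import *
v=np.load("pose.npy");w=wrist();print(lever(w,v),cyl(w,v,1.5))
plan(knob_at(.5,v)-[0,0,14],v[2])
E
```

```text
time_s: 8.37
eef_pos: [468.2, 142.1, 221.4]
orientation: [0.997, 0.077, 0.0, -0.001]
contact_force: [-0.4, 4.8, 2.1]
gripper_width: 0.499
grasp_force: 2.3
(np.float64(0.025), 0.56, array([-0.6, -1.5])) [(np.float32(31.566406), -0.5), (np.float32(32.86377), -0.49), (np.float32(34.314453), -0.51), (np.float32(39.73535), -0.48)]
time_s: 9.05
eef_pos: [456.0, 213.4, 248.5]
orientation: [0.997, 0.079, -0.0, 0.0]
contact_force: [0.0, 0.2, -0.4]
gripper_width: 0.499
grasp_force: 0.0
(np.float64(0.524), 0.94, array([-0.2, -2.2])) [(np.float32(94.57373), -0.12), (np.float32(95.14209), -0.13), (np.float32(95.59326), -0.11), (np.float32(97.19238), -0.14)]
t 9.15 tcp [455.8 212.6 248. ] tilt [-0.001 -0.001 -1.   ] turn deg 0.02 shift [-0.   6.8 -0.3]
```

```bash
python3 -m crank '[[[0,-6,-0.5],[0,0,0]],[[0,-5,-0.5],[0,0,0]],[[0,0,0],[0,0,0]],[[0,0,0],[0,0,0]]]'
python3 - <<'E'
from h import *
v=np.load("pose.npy");w=wrist();print(lever(w,v),cyl(w,v,1.5))
P=proj(w,M(v[:3],(-92,0,175)));print(P)
x0,y0=int(P[0])-70,0
save("w4",cv2.resize(w["image"][y0:y0+160,x0:x0+150],None,fx=3.7,fy=3.7,interpolation=cv2.INTER_CUBIC));print(x0)
E
```

```text
time_s: 9.48
eef_pos: [454.6, 223.8, 249.6]
orientation: [0.997, 0.078, -0.0, -0.0]
contact_force: [-0.9, -0.8, 1.4]
gripper_width: 0.497
grasp_force: 0.9
(np.float64(0.598), 0.57, array([-0. , -0.4])) [(np.float32(100.03125), -0.06), (np.float32(101.21338), -0.07), (np.float32(101.293945), -0.05), (np.float32(105.55469), -0.04)]
[267.95626282 141.41740018]
197
```

View pics/w4.png

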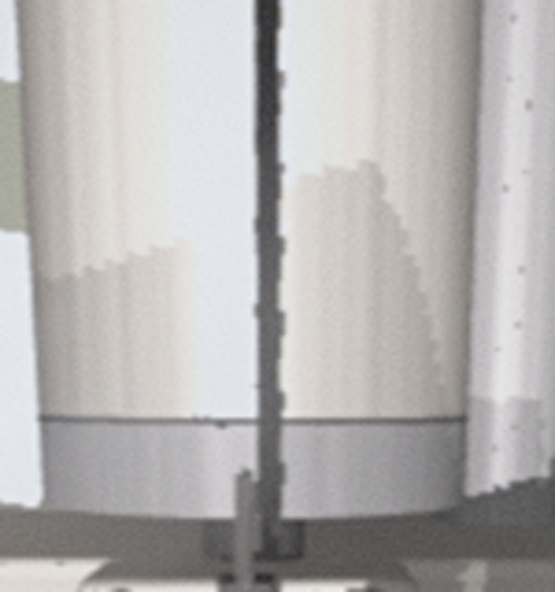

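```bash
cat >> h.py <<'E'
def dark(g,row,a,b):
    """centre of darkest run in row between columns a,b"""
    s=g[row,a:b].astype(float);i=s.argmin();th=(s[i]+np.median(s))/2
    l=i
    while l>0 and s[l-1]<th:l-=1
    r=i
    while r<len(s)-1 and s[r+1]<th:r+=1
    return a+(l+r)/2,r-l+1
def view(n,v):
    w=wrist();P=proj(w,M(v[:3],(-92,0,175)));x0=int(P[0])-70
    g=cv2.GaussianBlur(cv2.cvtColor(w["image"],cv2.COLOR_RGB2GRAY),(1,7),0)
    rows=np.array([20,40,60,80,100]);L=[dark(g,r,x0+35,x0+95) for r in rows]
    k=np.polyfit(rows,[l[0] for l in L],1);print("line",L,"at131",np.polyval(k,131))
    print(lever(w,v),cyl(w,v,2.7))
    save(n,cv2.resize(w["image"][:160,x0:x0+150],None,fx=3.7,fy=3.7,interpolation=cv2.INTER_CUBIC));print("x0",x0)
    return w,g,x0
E
python3 -m crank '[[[0,-5,0],[0,0,0]],[[0,-3,0],[0,0,0]],[[0,0,0],[0,0,0]],[[0,0,0],[0,0,0]]]'
python3 - <<'E'
from h import *
v=np.load("pose.npy");w,g,x0=view("w5",v)
for r in(128,131,134):print(g[r,x0+50:x0+90].tolist())
E
```

```text
time_s: 9.92
eef_pos: [453.5, 232.0, 249.7]
orientation: [0.997, 0.078, 0.0, -0.0]
contact_force: [0.4, -1.1, 0.2]
gripper_width: 0.505
grasp_force: 0.7
line [(np.float64(278.0), np.int64(5)), (np.float64(278.5), np.int64(6)), (np.float64(278.5), np.int64(6)), (np.float64(278.5), np.int64(6)), (np.float64(278.5), np.int64(6))] at131 278.75499999999994
(np.float64(0.65), 0.87, array([-0. , -1.3])) [(np.float32(101.86572), -0.02), (np.float32(102.953125), -0.01), (np.float32(103.91699), -0.03), (np.float32(105.38574), -0.04)]
x0 210
[184, 188, 190, 191, 192, 192, 193, 194, 195, 196, 198, 204, 202, 184, 154, 125, 102, 92, 86, 86, 109, 166, 194, 194, 193, 188, 188, 185, 180, 176, 173, 171, 171, 173, 179, 178, 175, 175, 170, 167]
[184, 186, 190, 190, 191, 192, 192, 193, 193, 195, 197, 203, 200, 167, 128, 118, 117, 101, 82, 75, 109, 166, 191, 193, 193, 188, 188, 183, 181, 178, 172, 171, 171, 174, 178, 177, 177, 175, 170, 167]
[182, 186, 189, 191, 191, 191, 193, 194, 195, 195, 199, 202, 201, 165, 126, 117, 117, 100, 76, 68, 93, 129, 165, 185, 193, 189, 188, 183, 182, 178, 173, 171, 172, 173, 177, 178, 178, 174, 170, 166]
```

View pics/w5.png

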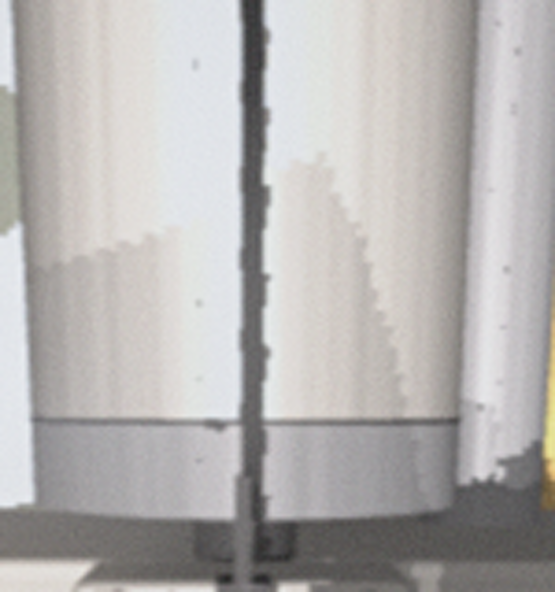

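```bash
python3 -m crank '[[[0,-2.5,0],[0,0,0]],[[0,-2,0],[0,0,0]],[[0,0,0],[0,0,0]],[[0,0,0],[0,0,0]]]'
python3 - <<'E'
from h import *
v=np.load("pose.npy");w,g,x0=view("w6",v)
for r in(118,124,131,137,143,148):print(r,g[r,x0+50:x0+85].tolist())
for r in(100,110):print(r,g[r,x0-10:x0+20].tolist(),g[r,x0+110:x0+140].tolist())
f=210/np.tan(np.radians(w["vertical_fov"]/2));print(f,w["cx"])
E
```

```text
time_s: 10.35
eef_pos: [452.7, 236.2, 249.7]
orientation: [0.997, 0.078, 0.0, -0.0]
contact_force: [1.3, -1.5, 1.6]
gripper_width: 0.499
grasp_force: 1.0
line [(np.float64(282.5), np.int64(6)), (np.float64(282.5), np.int64(6)), (np.float64(282.5), np.int64(6)), (np.float64(282.5), np.int64(6)), (np.float64(282.0), np.int64(5))] at131 282.045
(np.float64(0.689), 0.87, array([-0. , -0.6])) [(np.float32(102.223145), 0.01), (np.float32(103.06201), 0.0), (np.float32(103.23535), 0.02), (np.float32(107.11328), -0.01)]
x0 216
118 [185, 187, 189, 189, 189, 191, 191, 192, 196, 197, 198, 206, 205, 165, 111, 96, 96, 94, 102, 138, 182, 200, 199, 194, 192, 189, 188, 182, 176, 173, 174, 175, 176, 180, 181]
124 [185, 187, 187, 188, 189, 190, 193, 196, 196, 200, 203, 208, 191, 145, 100, 92, 91, 86, 109, 166, 195, 199, 196, 193, 192, 190, 186, 180, 177, 173, 173, 174, 175, 180, 178]
131 [183, 185, 182, 184, 188, 191, 192, 192, 198, 201, 204, 209, 204, 162, 120, 112, 118, 113, 92, 98, 151, 187, 197, 195, 190, 189, 185, 180, 176, 173, 173, 176, 177, 180, 178]
137 [181, 184, 183, 183, 187, 187, 188, 192,
[... 384 characters left out ...]
67, 77, 74, 66, 65, 61, 61, 77, 87, 88, 88, 88, 90]
100 [229, 229, 229, 229, 229, 230, 229, 229, 229, 228, 230, 228, 230, 229, 229, 230, 219, 174, 140, 142, 150, 155, 159, 164, 164, 165, 168, 175, 179, 182] [198, 193, 194, 193, 187, 183, 177, 172, 166, 160, 155, 149, 138, 132, 158, 187, 203, 216, 223, 228, 227, 223, 220, 217, 209, 202, 197, 195, 195, 191]
110 [229, 229, 229, 229, 228, 229, 229, 229, 229, 229, 228, 229, 228, 228, 228, 229, 228, 197, 149, 140, 146, 153, 157, 159, 162, 164, 164, 169, 175, 176] [193, 192, 191, 189, 184, 177, 173, 166, 161, 154, 147, 140, 126, 130, 153, 176, 195, 215, 227, 229, 226, 221, 220, 215, 205, 199, 196, 195, 194, 188]
345.54799083724623 278.9073051554641
```

View pics/w6.png

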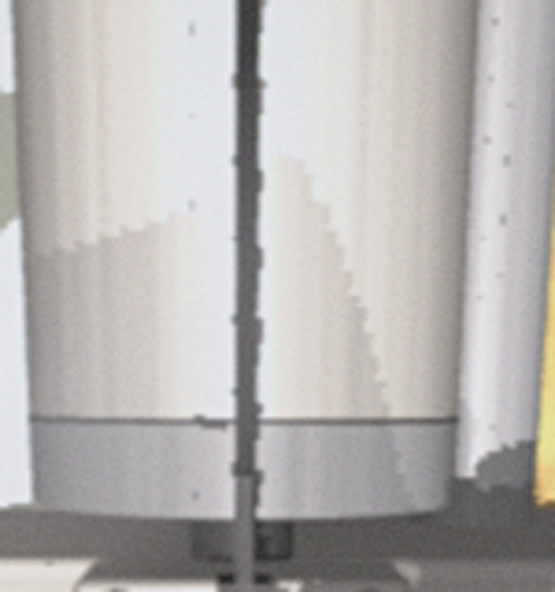

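```bash
python3 -m crank '[[[0,-1.3,0],[0,0,0]],[[0,0,0],[0,0,0]],[[0,0,0],[0,0,0]]]'
python3 - <<'E'
from h import *
v=np.load("pose.npy");w,g,x0=view("w7",v)
for r in(118,124,131,137,148):print(r,g[r,x0+50:x0+85].tolist())
E
python3 -m crank '[[[0,16,-1],[0,0,0]],[[0,16,1.5],[0,0,0]],[[0,16,3],[0,0,0]],[[0,16,5.5],[0,0,0]],[[0,16,7.5],[0,0,0]],[[0,11,6.5],[0,0,0]],[[0,8,6],[0,0,0]],[[0,0,0],[0,0,0]],[[0,0,0],[0,0,0]]]'
python3 - <<'E'
from h import *
v=np.load("pose.npy");w=wrist();print(lever(w,v),cyl(w,v,2.7))
plan(knob_at(0,v)-[0,0,14],v[2])
E
```

```text
time_s: 10.7
eef_pos: [452.5, 237.3, 249.7]
orientation: [0.997, 0.078, -0.0, 0.0]
contact_force: [1.0, -3.0, 1.7]
gripper_width: 0.5
grasp_force: 1.4
line [(np.float64(283.5), np.int64(6)), (np.float64(283.5), np.int64(6)), (np.float64(283.5), np.int64(6)), (np.float64(283.5), np.int64(6)), (np.float64(283.5), np.int64(6))] at131 283.5
(np.float64(0.699), 0.83, array([ 0. , -2.3])) [(np.float32(102.19043), 0.02), (np.float32(103.19336), 0.01), (np.float32(104.47363), 0.03), (np.float32(107.166016), 0.0)]
x0 218
118 [188, 187, 190, 190, 190, 192, 193, 197, 199, 204, 206, 206, 170, 120, 97, 98, 96, 92, 115, 168, 198, 200, 197, 193, 191, 188, 183, 178, 174, 173, 175, 178, 181, 180, 179]
124 [187, 186, 188, 189, 191, 191, 195, 196, 200, 204, 210, 205, 163, 109, 91, 91, 89, 100, 150, 189, 200, 198, 196, 192, 191, 187, 182, 176, 173, 173, 175, 178, 180, 181, 177]
131 [186, 186, 185, 189, 189, 192, 192, 196, 201, 204, 206, 182, 134, 109, 115, 118, 113, 107, 110, 127, 173, 195, 196, 193, 190, 185, 180, 176, 176, 172, 174, 179, 181, 180, 179]
137 [181, 175, 178, 185, 186, 188, 192, 194, 198, 200, 207, 203, 159, 112, 111, 115, 114, 101, 111, 162, 194, 197, 194, 189, 189, 183, 179, 173, 172, 170, 175, 176, 177, 176, 175]
148 [88, 76, 72, 74, 77, 77, 80, 80, 84, 88, 90, 95, 101, 108, 111, 113, 111, 97, 70, 51, 53, 61, 71, 73, 71, 67, 60, 58, 71, 84, 87, 88, 89, 88, 86]
time_s: 11.55
eef_pos: [468.6, 141.8, 221.0]
orientation: [0.997, 0.077, 0.001, -0.003]
contact_force: [-0.3, 9.4, 2.5]
gripper_width: 0.503
grasp_force: 5.1
(np.float64(0.032), 0.79, array([-1.5, -4. ])) [(np.float32(54.14795), 0.01), (np.float32(54.464355), 0.03), (np.float32(54.689453), 0.02), (np.float32(58.23047), 0.04)]
t 11.65 tcp [468.7 141.8 221.1] tilt [ 0.002  0.005 -1.   ] turn deg -0.08 shift [-1.7 -5.   1.8]
```

```bash
python3 -m crank '[[[0,-5,0],[0,0,0]],[[0,0,-20],[0,0,0]],[[0,0,-30],[0,0,0]],[[9,18,-30],[0,0,0]],[[18,36,0],[0,0,0]],[[18,36,0],[0,0,0]],[[18,36,0],[0,0,0]],[[18,36,0],[0,0,0]],[[18,36,0],[0,0,0]],[[18,36,0],[0,0,0]]]' && python3 -m crank '[[[9,18,0],[0,0,-4]],[[0,0,0],[0,0,-7]],[[0,0,0],[0,0,-7]],[[0,0,0],[0,0,-7]],[[0,0,0],[0,0,-7]],[[0,0,0],[0,0,-7]],[[0,0,0],[0,0,-7]],[[0,0,0],[0,0,-7]],[[0,0,0],[0,0,-7]],[[0,0,0],[0,0,-7]]]' 100 && python3 -m crank '[[[0,0,0],[0,0,-7]],[[0,0,0],[0,0,-7]],[[0,0,0],[0,0,-7]],[[0,0,0],[0,0,-2]],[[0,0,0],[0,0,0]],[[0,0,0],[0,0,0]]]'
cat >> h.py <<'E'
def board(p,near):
    out=[]
    for k in models.masks_of("board_center",p):
        c=max(cv2.findContours(k["region"].astype(np.uint8),0,2)[0],key=cv2.contourArea)
        pts=np.array([at_z(p,q[0],13)[:2] for q in c],np.float32)
        (cx,cy),(a,b),an=cv2.minAreaRect(pts)
        if a<b: an-=90
        an=(an+90)%180-90
        out.append((np.hypot(cx-near[0],cy-near[1]),round(cx,1),round(cy,1),round(max(a,b)),round(min(a,b)),round(np.radians(an),3)))
    return min(out) if out else None
def inM(v,x,y):
    c,s=np.cos(v[2]),np.sin(v[2]);dx,dy=x-v[0],y-v[1];return round(c*dx+s*dy,1),round(-s*dx+c*dy,1)
E
python3 - <<'E'
from h import *
v=np.load("pose.npy");w=wrist();t=capture("top");s=capture("side")
for p in(w,t,s):
    b=board(p,(616,-9));print(b,inM(v,b[1],b[2]) if b else "", lever(p,v) if p is not w else "")
plan(M(v[:3],(-26,-344,100)),v[2]+np.pi/2);print(manip.sense()["q"].round(2))
save("w8",w["image"])
for q in("lay_corner","board_center"):print([(r["xy"],r["conf"],inM(v,*at_z(w,r["xy"],0 if q[0]=="l" else 6)[:2])) for r in models.pinpoint(q,w)])
E
```

```text
time_s: 12.48
eef_pos: [620.0, -69.9, 300.0]
orientation: [0.997, 0.078, -0.0, -0.0]
contact_force: [0.0, 0.9, -0.6]
gripper_width: 0.499
grasp_force: 0.0
time_s: 13.32
eef_pos: [630.8, -84.4, 299.9]
orientation: [0.786, 0.618, -0.0, -0.0]
contact_force: [0.2, 0.0, 0.7]
gripper_width: 1.003
grasp_force: 0.0
time_s: 13.82
eef_pos: [630.9, -84.5, 300.1]
orientation: [0.65, 0.76, -0.0, -0.0]
contact_force: [0.3, -0.9, -1.0]
gripper_width: 1.001
grasp_force: 0.0
(np.float64(3.9273003492460603), 618.3, -5.8, 131, 102, np.float64(0.266)) (np.float64(-23.6), np.float64(-261.2)) 
(np.float64(63.06031023550066), 679.1, -9.1, 49, 22, np.float64(1.419)) (np.float64(35.9), np.float64(-273.9)) (np.float64(0.028), 0.85, array([0.2, 2.3]))
(np.float64(17.50551256863906), 629.5, 2.2, 109, 100, np.float64(-1.297)) (np.float64(-11.3), np.float64(-255.0)) (np.float64(0.149), 0.63, array([0.8, 1.4]))
t 14.22 tcp [631.1 -84.8 300.7] tilt [ 0.  0. -1.] turn deg -0.02 shift [ -2.9  -2.6 200.7]
[-0.15  0.37  1.53  0.    1.25 -0.31]
[([103.9, 304.4], 0.32, (np.float64(-289.7), np.float64(-546.4)))]
[([277.5, 108.8], 0.92, (np.float64(-25.1), np.float64(-261.7))), ([31.3, 194.6], 0.88, (np.float64(-360.0), np.float64(-373.1))), ([353.9, 240.8], 0.59, (np.float64(82.6), np.float64(-440.8)))]
```

View pics/w8.png

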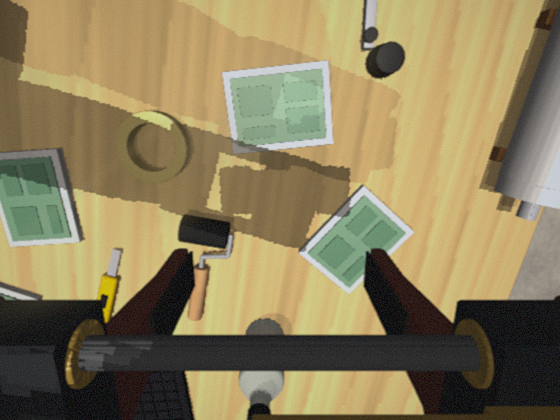

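```bash
python3 -m crank '[[[0,-2,35],[0,0,0]],[[0,0,38],[0,0,0]],[[0,0,38],[0,0,0]],[[0,0,38],[0,0,0]],[[0,0,38],[0,0,0]],[[0,0,38],[0,0,0]],[[0,0,35],[0,0,0]],[[0,0,24],[0,0,0]],[[0,0,10],[0,0,0]],[[0,0,0],[0,0,0]]]' && python3 -m crank '[[[8,0,0],[0,0,0]],[[8,0,0],[0,0,0]],[[8,0,0],[0,0,0]],[[8,0,0],[0,0,0]],[[8,0,0],[0,0,0]],[[8,0,0],[0,0,0]],[[8,0,0],[0,0,0]],[[8,0,0],[0,0,0]],[[8,0,0],[0,0,0]],[[8,0,0],[0,0,0]]]'
python3 - <<'E'
from h import *
v=np.load("pose.npy");w=wrist()
b=board(w,(630,60));print(b,inM(v,b[1],b[2]))
s=manip.sense();print(inM(v,*s["eef_pos"][:2]),s["eef_pos"],s["contact_force"])
for q in("lay_corner",):print([(r["xy"],r["conf"],inM(v,*at_z(w,r["xy"],0)[:2])) for r in models.pinpoint(q,w)])
E
```

```text
time_s: 15.15
eef_pos: [627.4, -84.8, 4.2]
orientation: [0.65, 0.76, -0.001, -0.002]
contact_force: [-0.6, -0.0, -0.3]
gripper_width: 0.999
grasp_force: 0.0
time_s: 15.98
eef_pos: [618.1, -5.7, 8.4]
orientation: [0.649, 0.76, 0.001, 0.002]
contact_force: [0.6, -6.1, 3.4]
gripper_width: 1.003
grasp_force: 3.3
(np.float64(17.618590645305375), 612.7, 56.8, 129, 100, np.float64(0.158)) (np.float64(-19.4), np.float64(-198.4))
(np.float64(-24.2), np.float64(-259.7)) [617.46110229  -4.50709218   8.01208033] [-0.62356455 -0.29762888 -0.30467118]
[]
```

```bash
python3 -m crank '[[[7,0,1],[0,0,0]],[[5,0,0],[0,0,0]],[[3,0,0],[0,0,0]],[[2,0,0],[0,0,0]],[[2,0,0],[0,0,0]],[[0,0,0],[0,0,0]]]'
python3 - <<'E'
from h import *
v=np.load("pose.npy");w=wrist()
b=board(w,(630,60));print(b,inM(v,b[1],b[2]))
s=manip.sense();print(inM(v,*s["eef_pos"][:2]),s["eef_pos"],s["contact_force"])
for q in("lay_corner",):print([(r["xy"],r["conf"],inM(v,*at_z(w,r["xy"],0)[:2])) for r in models.pinpoint(q,w)])
E
```

```text
time_s: 16.63
eef_pos: [614.9, 12.2, 6.8]
orientation: [0.65, 0.76, 0.001, 0.001]
contact_force: [1.9, -5.6, 4.3]
gripper_width: 0.999
grasp_force: 2.7
(np.float64(24.79585734699077), 610.3, 75.1, 128, 99, np.float64(0.157)) (np.float64(-18.9), np.float64(-180.0))
(np.float64(-24.2), np.float64(-242.9)) [614.90825625  12.17672556   6.71488313] [ 0.73073656 -4.52393638  4.98699287]
[([509.1, 24.7], 0.56, (np.float64(77.2), np.float64(-127.2)))]
```

```bash
python3 -m crank '[[[2,0,0],[0,0,0]],[[1,0,0],[0,0,0]],[[0,0,0],[0,0,0]]]' | grep -E 'pos|contact'; python3 -m crank '[[[1.5,0,0],[0,0,0]],[[0,0,0],[0,0,0]],[[0,0,0],[0,0,0]]]' | grep -E 'pos|contact';  python3 -m crank '[[[1.5,0,0],[0,0,0]],[[0,0,0],[0,0,0]],[[0,0,0],[0,0,0]]]' | grep -E 'pos|contact'
```

```text
eef_pos: [614.4, 15.0, 6.7]
contact_force: [1.4, -4.4, 5.0]
eef_pos: [614.2, 15.7, 6.7]
contact_force: [1.2, -9.8, 4.6]
eef_pos: [614.2, 15.9, 6.7]
contact_force: [2.2, -16.8, 4.9]
```

```bash
python3 -m crank '[[[-8,0,0],[0,0,0]],[[-10,0,0],[0,0,0]],[[0,0,-30],[0,0,0]],[[0,0,-30],[0,0,0]],[[0,0,0],[0,0,6]],[[0,0,0],[0,0,7]],[[0,0,0],[0,0,7]],[[0,0,0],[0,0,7]],[[0,0,0],[0,0,7]],[[0,0,0],[0,0,7]]]' | grep pos && python3 -m crank '[[[0,0,0],[0,0,7]],[[0,0,0],[0,0,7]],[[0,0,0],[0,0,7]],[[0,0,0],[0,0,7]],[[0,0,0],[0,0,7]],[[0,0,0],[0,0,7]],[[0,0,0],[0,0,7]],[[-30,-10,0],[0,0,0]],[[-30,-10,0],[0,0,0]],[[-30,-10,0],[0,0,0]]]' 20
python3 - <<'E'
from h import *
v=np.load("pose.npy");w=wrist()
b=board(w,(610,75));print(b,inM(v,b[1],b[2]))
plan(M(v[:3],(-113,-205,7)),v[2])
print([(r["xy"],r["conf"],inM(v,*at_z(w,r["xy"],0)[:2])) for r in models.pinpoint("lay_corner",w)],lever(w,v))
E
```

```text
eef_pos: [615.2, 0.9, 65.5]
time_s: 19.2
eef_pos: [520.6, 16.5, 65.4]
orientation: [0.997, 0.078, -0.0, -0.0]
contact_force: [-0.0, 0.6, -0.1]
gripper_width: 0.279
grasp_force: 0.0
(np.float64(13.57261992565407), 596.5, 76.2, 103, 99, np.float64(0.156)) (np.float64(-32.3), np.float64(-176.8))
t 19.3 tcp [515.5  16.9  64.7] tilt [-0.008  0.    -1.   ] turn deg 0.01 shift [  8.6 -17.6  57.7]
[] None
```

```bash
python3 -m crank '[[[8.5,-17.5,0],[0,0,0]],[[0,0,20],[0,0,0]],[[0,0,25],[0,0,0]],[[0,0,13],[0,0,0]],[[0,0,0],[0,0,0]],[[6,0,0],[0,0,0]],[[8,0,0],[0,0,0]],[[8,0,0],[0,0,0]],[[8,0,0],[0,0,0]],[[8,0,0],[0,0,0]]]' && python3 -m crank '[[[3,0,0],[0,0,0]],[[2,0,0],[0,0,0]],[[0,0,0],[0,0,0]],[[0,0,0],[0,0,0]]]'
python3 - <<'E'
from h import *
v=np.load("pose.npy");w=wrist();t=capture("top")
for p in(w,t):
    b=board(p,(630,75));print(b,inM(v,b[1],b[2]))
s=manip.sense();print(inM(v,*s["eef_pos"][:2]),s["contact_force"])
print([(r["xy"],r["conf"],inM(v,*at_z(w,r["xy"],0)[:2])) for r in models.pinpoint("lay_corner",w)],lever(t,v))
E
```

```text
time_s: 20.23
eef_pos: [565.1, 40.8, 8.2]
orientation: [0.997, 0.078, -0.001, 0.0]
contact_force: [-9.5, -3.7, 6.7]
gripper_width: 0.201
grasp_force: 5.0
time_s: 20.57
eef_pos: [568.6, 41.4, 8.1]
orientation: [0.997, 0.078, -0.002, 0.0]
contact_force: [-9.0, -3.3, 6.7]
gripper_width: 0.201
grasp_force: 4.7
(np.float64(6.079256586622163), 629.5, 81.1, 108, 99, np.float64(0.157)) (np.float64(1.0), np.float64(-177.1))
(np.float64(62.208821803529716), 690.9, 87.7, 102, 26, np.float64(-1.392)) (np.float64(62.7), np.float64(-180.1))
(np.float64(-65.4), np.float64(-206.8)) [-8.64821659 -3.39122237  6.55429437]
[] None
```

```bash
for i in 1; do python3 -m crank '[[[1.5,0,0],[0,0,0]],[[0,0,0],[0,0,0]],[[0,0,0],[0,0,0]]]' | grep -E 'pos|contact'; python3 -m crank '[[[1.5,0,0],[0,0,0]],[[0,0,0],[0,0,0]],[[0,0,0],[0,0,0]]]' | grep -E 'pos|contact';python3 -m crank '[[[1.5,0,0],[0,0,0]],[[0,0,0],[0,0,0]],[[0,0,0],[0,0,0]]]' | grep -E 'pos|contact'; done
```

```text
eef_pos: [568.6, 41.4, 8.1]
contact_force: [-11.5, -5.1, 10.3]
eef_pos: [568.7, 41.5, 8.0]
contact_force: [-16.6, -6.1, 14.2]
eef_pos: [568.7, 41.5, 7.9]
contact_force: [-20.0, -6.4, 17.6]
```

```bash
python3 -m crank '[[[-6,0,0],[0,0,0]],[[-9,0,0],[0,0,0]],[[0,20,-25],[0,0,0]],[[0,30,-25],[0,0,0]],[[22,20,0],[0,0,0]],[[36,0,0],[0,0,0]],[[36,0,0],[0,0,0]],[[0,0,0],[0,0,0]],[[0,0,0],[0,0,0]]]'
python3 - <<'E'
from h import *
v=np.load("pose.npy");w=wrist();t=capture("top")
for p in(w,t):
    b=board(p,(637,78));print(b,inM(v,b[1],b[2]))
print([(r["xy"],r["conf"],inM(v,*at_z(w,r["xy"],0)[:2])) for r in models.pinpoint("lay_corner",w)],lever(t,v))
plan(M(v[:3],(10,-270,7)),v[2])
E
```

```text
time_s: 22.37
eef_pos: [666.2, -14.1, 58.4]
orientation: [0.997, 0.078, 0.002, 0.0]
contact_force: [0.2, -0.3, -0.2]
gripper_width: 0.196
grasp_force: 0.0
(np.float64(6.359824251798338), 642.1, 81.8, 128, 102, np.float64(0.162)) (np.float64(13.6), np.float64(-178.3))
(np.float64(271.6726763702578), 751.5, -168.4, 129, 104, np.float64(1.014)) (np.float64(82.5), np.float64(-442.6))
[([47.1, 150.4], 0.65, (np.float64(75.8), np.float64(-128.5)))] None
t 22.67 tcp [662.5 -14.3  57.7] tilt [-0.001  0.    -1.   ] turn deg -0.0 shift [-8.7 -6.4 50.7]
```

```bash
python3 -m crank '[[[-8.5,-6,0],[0,0,0]],[[0,0,20],[0,0,0]],[[0,0,20],[0,0,0]],[[0,0,10],[0,0,0]],[[0,0,0],[0,0,0]],[[0,-6,0],[0,0,0]],[[0,-5,0],[0,0,0]],[[0,-4,0],[0,0,0]],[[0,0,0],[0,0,0]]]'| grep -E 'pos|contact'; for i in 1; do python3 -m crank '[[[0,-1.5,0],[0,0,0]],[[0,0,0],[0,0,0]],[[0,0,0],[0,0,0]]]' | grep -E 'pos|contact'; python3 -m crank '[[[0,-1.5,0],[0,0,0]],[[0,0,0],[0,0,0]],[[0,0,0],[0,0,0]]]' | grep -E 'pos|contact';python3 -m crank '[[[0,-1.5,0],[0,0,0]],[[0,0,0],[0,0,0]],[[0,0,0],[0,0,0]]]' | grep -E 'pos|contact'; done
```

```text
eef_pos: [652.2, 6.2, 8.7]
contact_force: [0.8, -0.2, -0.3]
eef_pos: [651.7, 6.6, 8.0]
contact_force: [-0.3, -0.1, 0.4]
eef_pos: [651.3, 8.0, 7.6]
contact_force: [0.4, 0.4, 0.6]
eef_pos: [651.0, 9.6, 7.6]
contact_force: [-0.5, 0.5, 0.2]
```

```bash
python3 -m crank '[[[0,-2,0],[0,0,0]],[[0,0,0],[0,0,0]],[[0,0,0],[0,0,0]]]' | grep -E 'pos|contact'; python3 -m crank '[[[0,-1.5,0],[0,0,0]],[[0,0,0],[0,0,0]],[[0,0,0],[0,0,0]]]' | grep -E 'pos|contact';python3 -m crank '[[[0,-1.5,0],[0,0,0]],[[0,0,0],[0,0,0]],[[0,0,0],[0,0,0]]]' | grep -E 'pos|contact'
```

```text
eef_pos: [650.7, 11.6, 7.6]
contact_force: [-0.5, -0.1, 0.4]
eef_pos: [650.5, 13.1, 7.7]
contact_force: [-0.1, -0.8, 0.2]
eef_pos: [650.3, 14.5, 7.7]
contact_force: [-0.6, -0.3, 0.3]
```

```bash
python3 -m crank '[[[0,-2,0],[0,0,0]],[[0,0,0],[0,0,0]],[[0,0,0],[0,0,0]]]' | grep -E 'pos|contact'; python3 -m crank '[[[0,-2,0],[0,0,0]],[[0,0,0],[0,0,0]],[[0,0,0],[0,0,0]]]' | grep -E 'pos|contact';python3 -m crank '[[[0,-1.5,0],[0,0,0]],[[0,0,0],[0,0,0]],[[0,0,0],[0,0,0]]]' | grep -E 'pos|contact'
python3 - <<'E'
from h import *
v=np.load("pose.npy");w=wrist()
b=board(w,(637,78));print(b,inM(v,b[1],b[2]));print(inM(v,*manip.sense()["eef_pos"][:2]))
E
```

```text
eef_pos: [650.1, 15.0, 7.7]
contact_force: [0.9, -7.4, 0.5]
eef_pos: [650.1, 15.2, 7.8]
contact_force: [0.7, -16.5, -0.7]
eef_pos: [650.1, 15.4, 7.8]
contact_force: [1.5, -23.0, -1.6]
(np.float64(18.34131615658818), 654.3, 84.2, 101, 101, np.float64(0.158)) (np.float64(26.0), np.float64(-177.9))
(np.float64(11.1), np.float64(-245.2))
```

```bash
python3 -m crank '[[[0,8,0],[0,0,0]],[[0,12,0],[0,0,0]],[[0,0,-35],[0,0,0]],[[0,0,-38],[0,0,0]],[[0,0,-38],[0,0,0]],[[0,0,-38],[0,0,0]],[[0,0,-38],[0,0,0]],[[0,0,-38],[0,0,0]],[[-12,34,0],[0,0,0]],[[-12,34,0],[0,0,0]]]' |grep -E "pos|contact"; python3 -m crank '[[[-12,34,0],[0,0,0]],[[-12,34,0],[0,0,0]],[[-12,34,0],[0,0,0]],[[-12,34,0],[0,0,0]],[[-12,34,0],[0,0,0]],[[-12,34,0],[0,0,0]],[[-12,34,0],[0,0,0]],[[0,0,0],[0,0,0]],[[0,0,0],[0,0,0]]]' |grep -E "pos|time"
python3 - <<'E'
from h import *
v=np.load("pose.npy");t=capture("top");s=capture("side")
for p in(t,s):
    b=board(p,(637,78));print(b,inM(v,b[1],b[2]),lever(p,v))
a=cv2.resize(t["image"][95:235,60:230],None,fx=3.5,fy=3.5,interpolation=cv2.INTER_CUBIC)[:,:600]
save("end",a)
for q in("tape_roll","loupe","brayer","cutter","cleaner","keyboard"):
    print(q,[np.round(at_z(t,r["xy"],0)[:2]) for r in models.pinpoint(q,t)[:1]])
E
```

```text
eef_pos: [641.4, -70.4, 236.4]
contact_force: [0.2, -0.8, -0.3]
time_s: 27.35
eef_pos: [592.9, -320.8, 232.4]
(np.float64(2.4229720807189445), 637.8, 80.3, 131, 99, np.float64(0.165)) (np.float64(9.1), np.float64(-179.2)) (np.float64(0.062), 0.81, array([0.1, 1.4]))
(np.float64(1.1090849626389792), 636.8, 76.9, 135, 87, np.float64(0.163)) (np.float64(7.6), np.float64(-182.4)) (np.float64(0.142), 0.55, array([0.1, 0.2]))
tape_roll [array([481., -77.])]
loupe [array([737.,  68.])]
brayer [array([ 543., -235.])]
cutter []
cleaner []
keyboard [array([ 509., -547.])]
```

View pics/end.png

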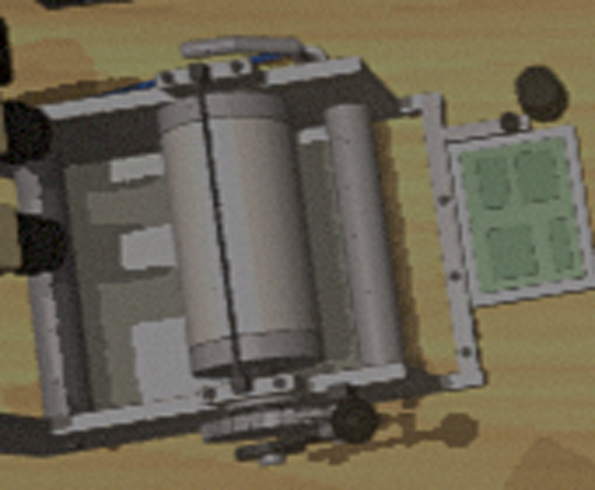

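Run:
```python
from h import *
v=np.load("pose.npy");t=capture("top");s=capture("side")
for n,p in(("t",t),("s",s)):
    P={l:proj(p,knob_at(l,v)).round(1).tolist() for l in(0,.05,.1,.15)};print(P)
    c=proj(p,knob_at(.05,v)).astype(int);g=cv2.cvtColor(p["image"],cv2.COLOR_RGB2GRAY)
    x0,y0=c[0]-14,c[1]-14;m=g[y0:y0+28,x0:x0+28]
    print(n,"origin",x0,y0);print("\n".join("".join("#" if z<45 else "+" if z<65 else "." for z in r) for r in m))
```

```text
{0: [162.4, 215.1], 0.05: [159.5, 215.4], 0.1: [156.5, 215.7], 0.15: [153.5, 216.0]}
t origin 145 201
............................
+...........................
++..........................
++....................+..+++
+#+..........+#+++++++++++++
++............#####+++++++++
++++++.++.....+##+++++++++++
++++++++++...+####++++++++++
+++++++++++#########++++++..
++++++++++++#########+......
+...+.++...+#########+......
..........+###########......
..........####+#+######+....
....++++++####+#+#######++..
.....+.++#####+++######+++..
+#++#++...#############+....
+#+#++....+###########+.....
#+++++....+##########+......
++++++....+##########.......
++#####++#++########+.......
###+++........+###++........
##..........................
##..........................
............................
............................
............................
............................
............................
{0: [233.2, 267.9], 0.05: [232.0, 268.1], 0.1: [230.8, 268.6], 0.15: [229.5, 269.2]}
s origin 217 254
............................
............................
............................
............................
............................
............................
............................
............................
..............++#+..........
............+#######........
...........##########+......
..........############+.....
.........######++######.....
.........#######+######.....
........################....
........################....
.........###############....
.........###############....
.........##############.....
..........#############.....
..........############......
...........##########.......
............#######.........
.............+.+#...........
............................
............................
............................
............................
```

```bash
python3 -c "
from cell import order
print(order.finish_job())"
```

```text
the job is handed in; nothing more can be done
None
```

The job is handed in: the zero line stands under the pointers (within about 0.01 rad), the lever is back at its rest, and the carrier board is flush against the lay bar and side lay. The tape roll, loupe, brayer and keyboard still read as in place; the cutter and cleaner were not detected in the last picture, but no move went near them.

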